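# Sort stripped instrument parts into their trays

## Task

Put the parts stripped from the instrument away, each in the white tray that already holds one of its kind: the loose fan flat beside the stored fan, both loose capacitors upright beside the stored capacitor, and the loose heat sink, still fins down, nested on the stored heat sink so that their fins slide between one another all the way home. Set every part down rather than dropping it, flat or upright on the tray floor, and leave the stored parts flat or upright in their own trays.

Things in the scene. Friction and masses are not known exactly. Their poses are not given: they have to be found in the camera images.
- fan: Loose square black cooling fan lying flat on the mat: 50 x 50 mm, 20 mm thick, round hub and blades in the frame; 45 g; origin at the centre of its underside, x and y parallel to its sides, z up
- capacitor_a: Loose can capacitor with screw terminals: a plain dark upright cylinder, 35 mm diameter, 60 mm tall, with two small metal terminals standing 5 mm higher on its top; 65 g; origin at the centre of its underside, z up; stands on the mat
- capacitor_b: The second loose capacitor, identical: can capacitor with screw terminals: a plain dark upright cylinder, 35 mm diameter, 60 mm tall, with two small metal terminals standing 5 mm higher on its top; 65 g; origin at the centre of its underside, z up; stands on the mat
- heat_sink: Loose bare aluminium heat sink, fins down on the mat, flat back uppermost: plate 60 (x) x 62 (y) x 10 mm, at 25 to 35 mm height; below it five fins 25 mm tall, 3 mm thick, round-tipped, along x over the full 60 mm, at y = -28, -14, 0, 14, 28 mm; 160 g; origin at the centre of its underside (fin tips), z up towards the flat back
- tray_fan: Fixed white open tray, 130 mm (its x) by 180 mm (its y), walls 4 mm thick and 22 mm high, floor 4 mm thick; origin at the centre of its underside on the table, z up. All three trays are alike; this one holds the stored fan near its +y end; the other end is empty
- tray_capacitor: Fixed white open tray, 130 mm (its x) by 180 mm (its y), walls 4 mm thick and 22 mm high, floor 4 mm thick; origin at the centre of its underside on the table, z up. All three trays are alike; this one holds the stored capacitor near its +y end; the rest is empty
- tray_sink: Fixed white open tray, 130 mm (its x) by 180 mm (its y), walls 4 mm thick and 22 mm high, floor 4 mm thick; origin at the centre of its underside on the table, z up. All three trays are alike; this one holds the stored heat sink near its middle
- stored_fan: A fan like the loose one (50 x 50 x 20 mm), lying flat and loose in the fan tray; origin at the centre of its underside
- stored_capacitor: A capacitor like the loose ones (35 mm diameter, 60 mm tall), standing loose in the capacitor tray; origin at the centre of its underside
- stored_sink: Like heat sink, loose in its tray, fins up: plate 50 (x) x 62 (y) x 10 mm, on it five fins 25 mm tall, 3 mm thick, along x at y = -28, -14, 0, 14, 28 mm; 135 g; origin at centre of its underside. The other's fins slide between its fins when parallel and offset half a pitch (7 mm in y, either way), 4 mm spare each side; fully home the other's fin tips rest on this plate, 10 mm above this origin

How it is judged:
By the outcome, as a careful person would: the job done as asked, in the order asked, and still so for the second after the job is handed in, with the robot touching nothing.
It also fails if it takes over 93 s, if anything falls off the work surface, if the arm or the gripper's body presses on something with over 40 N, if the wrist force passes 120 N, or if a joint passes its speed limit or range.

## Robot

A 6-joint arm with a two-finger parallel gripper is mounted at the origin on the work surface. World frame = base frame: x ahead of the robot, y to its left, z up, the work surface at z = 0. Lengths are in m, angles in degrees, forces in N, time in s.
With the tool pointing down it reaches from about 0.35 to 0.875 m from the base axis. Payload 4.2 kg.
Tool frame: the origin (TCP) lies midway between the tips of the shut fingers; the grasp point (between the pads) lies 19 mm behind it; z points along the fingers, y is the line along which they close (so a half turn about z gives the same grasp; the last joint's range is limited). The gripper opens to 87 mm and grips with 3 to 60 N. Pads are 19 mm wide; open, the fingers measure 117 mm over their backs; the gripper's body (75 mm by 190 mm) begins 51 mm behind the grasp point.
Start: joints at [-58.465, 22.042, 0.453, 0, -68.411, -14.817], TCP at [0.18, -0.599, 0.198] pointing down, gripper open.
Joint ranges: [-179.83, 179.83], [-69.29, 118.12], [-61.27, 80.66], [-181.25, 117.63], [-171.15, -9.14], [-177.46, 177.46]. Speed limits (degrees/s): [159.86, 159.86, 180, 180, 180, 180].

## Interface

Orientations are given as [roll, pitch, yaw] about the fixed x, y, z axes, in that order (R = Rz(yaw) Ry(pitch) Rx(roll)).
In Python, from workcell import env gives the robot as it stands. The module is installed in compiled form; this text tells all that it offers. Calls block until the motion is done:
- env.goto(position, orientation): joint-space move of the TCP to a pose.
- env.move_straight(position, rotation=None, rate=0.15, force_limit=None): straight line of the TCP; rotation=None keeps the orientation; rate is the mean speed in m/s. With force_limit (N) it stops when the force on the tool has changed by that much, and returns True; else False.
- env.set_joints(angles): joint-space move.
- env.gripper_to(opening, grasp_force=None): opening from 0.0 (shut) to 1.0 (fully open); grasp_force is the grip in N (None keeps the last); returns when the fingers have stopped.
- env.dwell(seconds).
- env.inverse_kinematics(position, orientation): joint angles nearest the present ones, or None.
- env.read_state(): the state.
- env.grab_frame(name): name is "scene" or "top" or "wrist"; returns a dict with "image" (384x512x3 uint8, blue, green, red), "fx", "fy", "cx", "cy" (pixels), "position" and "orientation" of the camera in the world. Camera axes: x right, y up, looking along -z (the intrinsics and any distortion apply to the point x, -y, -z); pixel columns grow to the right and rows downward; lengths in m; the calibration is good to about 2 mm. A picture is of the moment at which its call begins. There is no depth.
A pose or a line that the arm cannot do raises env.Unreachable and nothing moves.
- env.close_job(): hands the job in; it is judged then, once.
Trained networks look in a picture, given as the dict that the camera call returned (one of the last four; its "shot" number tells which), for a name from the list of things; names that differ only in an ending like _2 or _b are one class to them, and where a whole thing is asked for, a point or a joint stands for the part that bears it (a point fixed in the world has none). Each returns a list of dicts, best first, with "score" (0 to 1); they miss things now and then, are a little off and sometimes report something else, mostly with a low value. They report only what shows in the picture. A call takes as long as a camera call.
- env.search_frame(picture, thing): "xyz" ([x, y, z] in m, in world coordinates, good to about 4 mm: the middle of the surface that is visible of it).
- env.trace(picture, thing): "mask" (384x512 bool, what is visible of it).
The state is a dict: "clock": time; "joint_positions": joint angles; "qvel": joint speeds; "joint_torque": joint torques, N m; "position": TCP position; "tool_rot": TCP orientation; "force": force on the tool from outside, world axes, zero at the start; "wrist_torque": the same for the moment, N m; "opening": opening from 0.0 (shut) to 1.0 (fully open); "finger_force": force on a finger pad.
Only numpy, scipy, OpenCV 4.12 (cv2) and the standard library are available. Lean on these libraries where they do the work, as an engineer would, in place of code of your own. Each camera call takes 0.05 s, during which the arm holds its last target. There are 200 camera calls.

## Working session

There is one attempt and no reset: what is moved stays moved. The work goes in short steps, each a Python script; the robot and the scene stay as the last script left them, time stands still between calls to the robot, and variables do not carry over. Pictures are saved under pics/ and viewed, at most 14 in all, crops included, and the job is handed in when it is done.

```bash
mkdir -p pics; cat > h.py <<'E'
from workcell import env
import numpy as np, cv2
from scipy.spatial.transform import Rotation as Ro
def cam(p):
    return np.array(p["position"]), Ro.from_euler('xyz',p["orientation"],degrees=True).as_matrix()
def pix2w(p,uv,z):
    c,R=cam(p); d=R@np.array([(uv[0]-p["cx"])/p["fx"],-(uv[1]-p["cy"])/p["fy"],-1.0])
    return c+d*(z-c[2])/d[2]
def w2pix(p,X):
    c,R=cam(p); q=R.T@(np.array(X)-c); return np.array([p["cx"]+p["fx"]*q[0]/-q[2], p["cy"]-p["fy"]*q[1]/-q[2]])
E
python3 - <<'E'
from h import *
t=env.grab_frame("top"); s=env.grab_frame("scene")
print({k:v for k,v in t.items() if k!="image"}); print({k:v for k,v in s.items() if k!="image"})
cv2.imwrite("pics/top.png",t["image"]);cv2.imwrite("pics/scene.png",s["image"])
for n in ["fan","stored_fan","capacitor_a","stored_capacitor","heat_sink","stored_sink","tray_fan","tray_sink"]:
    for r in env.search_frame(t,n): print(n,np.round(r["xyz"],3),round(r["score"],2))
print(env.read_state()["clock"])
E
```

```text
{'fx': 351.98444747446734, 'fy': 351.98444747446734, 'cx': 258.11244013197097, 'cy': 182.46696327002843, 'position': array([ 0.35989584, -0.00119287,  0.99915901]), 'orientation': array([  8.97930456,   1.39002775, -89.99179252]), 'shot': 1}
{'fx': 463.86563127988796, 'fy': 463.86563127988796, 'cx': 248.43209029489222, 'cy': 192.66888281182403, 'position': array([1.08225611, 0.35886129, 0.8110347 ]), 'orientation': array([ 40.5865632 ,   0.37546916, 120.3760727 ]), 'shot': 2}
fan [0.427 0.094 0.019] 0.76
stored_fan [0.639 0.04  0.021] 0.86
stored_fan [ 0.381 -0.313  0.06 ] 0.35
capacitor_a [ 0.379 -0.312  0.061] 0.77
capacitor_a [ 0.426 -0.061  0.056] 0.57
capacitor_a [0.428 0.095 0.018] 0.57
capacitor_a [0.575 0.246 0.025] 0.3
stored_capacitor [ 0.602 -0.222  0.06 ] 0.78
heat_sink [0.359 0.27  0.036] 0.68
stored_sink [0.576 0.249 0.02 ] 0.85
tray_fan [ 0.612 -0.014  0.   ] 0.65
tray_sink [0.608 0.28  0.005] 0.68
0.5
```

View pics/top.png

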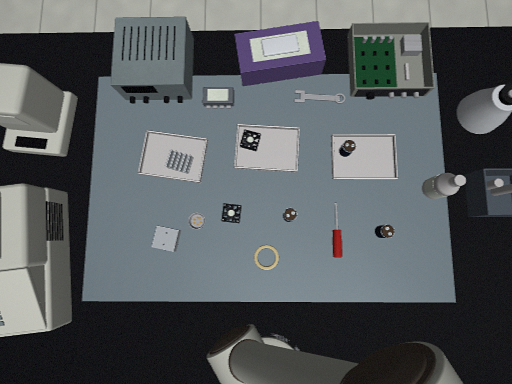

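View pics/scene.png

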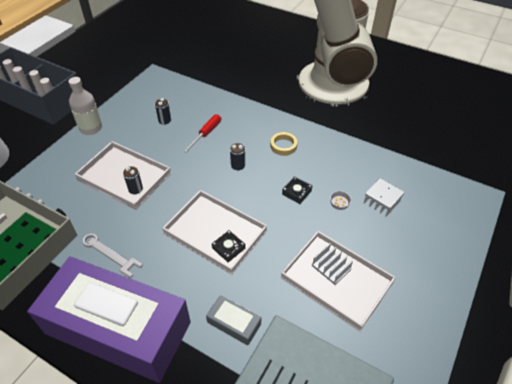

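```bash
python3 - <<'E'
from h import *
import pickle
print(env.read_state()["tool_rot"])
ims=[]
for i,(x,y) in enumerate([(.47,-.2),(.5,.06),(.45,.24)]):
    env.goto([x,y,.32],[180,0,90]); w=env.grab_frame("wrist")
    print(env.read_state()["clock"],np.round(w["position"],3),np.round(w["orientation"],2),w["fx"])
    things=[["capacitor_a","tray_capacitor","stored_capacitor"],["fan","tray_fan","stored_fan"],["heat_sink","tray_sink","stored_sink"]][i]
    d={}
    for n in things:
        r=env.trace(w,n); d[n]=r
        for q in r:
            c=cv2.findContours(q["mask"].astype(np.uint8),0,1)[0]; c=max(c,key=cv2.contourArea)
            print(n,round(q["score"],2),cv2.minAreaRect(c))
    pickle.dump((w,d),open(f"w{i}.pkl","wb")); ims.append(w["image"])
cv2.imwrite("pics/w.png",cv2.resize(np.vstack([np.hstack(ims[:2]),np.hstack([ims[2],ims[2]*0])]),(800,600)))
E
```

```text
[ 1.79993918e+02  4.81894285e-04 -1.63283661e+02]
2.925 [ 0.47  -0.13   0.505] [-15.05   0.04   0.05] 291.80097108394085
capacitor_a 0.79 ((212.2000274658203, 228.10003662109375), (20.124608993530273, 30.410520553588867), 26.56505012512207)
capacitor_a 0.56 ((233.00003051757812, 69.50000762939453), (30.405588150024414, 26.16295051574707), 45.0)
tray_capacitor 0.61 ((334.171630859375, 198.02316284179688), (78.91861724853516, 96.59777069091797), 1.9749338626861572)
stored_capacitor 0.98 ((350.25, 175.75001525878906), (31.11269760131836, 23.33452033996582), 45.0)
stored_capacitor 0.21 ((333.9563903808594, 198.15672302246094), (80.05122375488281, 97.65039825439453), 1.5074357986450195)
7.8583 [0.5   0.131 0.506] [-15.05   0.02   0.06] 291.80097108394085
fan 0.84 ((222.02725219726562, 134.564208984375), (31.189144134521484, 30.066333770751953), 3.5763344764709473)
tray_fan 0.57 ((333.2898864746094, 191.95620727539062), (79.26041412353516, 103.67375183105469), 5.440331935882568)
stored_fan 0.8 ((346.443359375, 166.19810485839844), (33.37861633300781, 31.180843353271484), 15.945395469665527)
8.8333 [0.45  0.31  0.506] [-15.07   0.02   0.09] 291.80097108394085
heat_sink 0.74 ((208.20672607421875, 136.10470581054688), (38.762123107910156, 40.44742965698242), 8.426968574523926)
stored_sink 0.73 ((340.2372131347656, 153.22262573242188), (33.06364059448242, 38.87327194213867), 19.98310661315918)
stored_sink 0.2 ((208.44000244140625, 135.5800018310547), (40.60700225830078, 39.980899810791016), 10.304845809936523)
```

View pics/w.png

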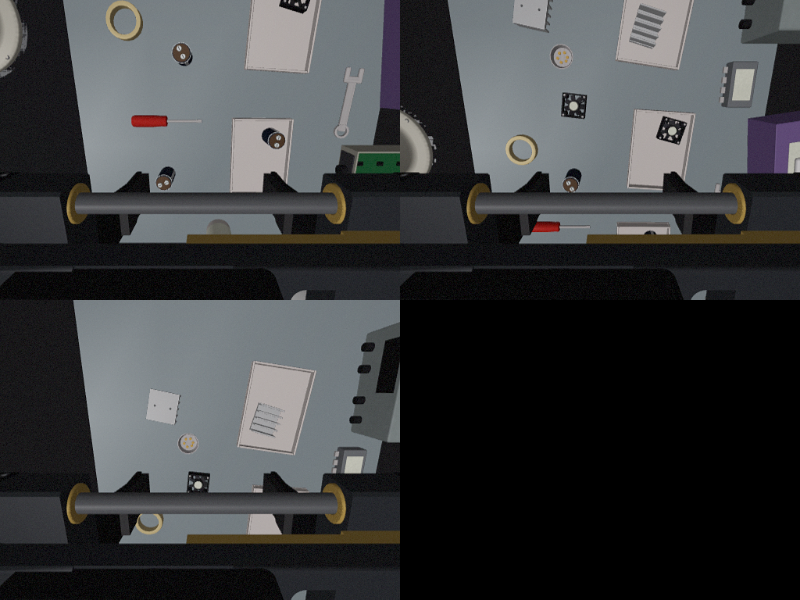

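```bash
cat >> h.py <<'E'
from scipy.optimize import minimize
def box(a,b,h,z0=0,): return np.array([[i*a/2,j*b/2,z] for i in(-1,1) for j in(-1,1) for z in(z0,z0+h)])
def cyl(r,h,z0=0): return np.array([[r*np.cos(t),r*np.sin(t),z] for t in np.arange(0,6.28,.3) for z in(z0,z0+h)])
MODEL=dict(fan=box(.05,.05,.02),stored_fan=box(.05,.05,.02,.004),capacitor_a=cyl(.0175,.06),stored_capacitor=cyl(.0175,.06,.004),
 heat_sink=box(.06,.062,.035),stored_sink=box(.05,.062,.035,.004),tray=box(.13,.18,.022))
def fit(p,mask,name,x0):
    """x,y,yaw(deg) whose projected silhouette best overlaps the mask; returns (pose, IoU)"""
    P=MODEL["tray" if name.startswith("tray") else name]; S=8
    m=(cv2.resize(mask.astype(np.float32),None,fx=4,fy=4)>.5)
    c=cv2.findContours(m.astype(np.uint8),0,1)[0]
    if name[:4] in("tray","heat","stor") : 
        m=cv2.drawContours(np.zeros(m.shape,np.uint8),[max(c,key=cv2.contourArea)],-1,1,-1)>0
    def cost(v):
        Q=P.copy(); Q[:,:2]=P[:,:2]@Ro.from_euler('z',v[2],degrees=True).as_matrix()[:2,:2].T+v[:2]
        uv=np.array([w2pix(p,q) for q in Q])*4+1.5
        h=cv2.convexHull((uv*16).astype(np.int32)); r=cv2.fillConvexPoly(np.zeros(m.shape,np.uint8),h,1,shift=4)>0
        return 1-(r&m).sum()/(r|m).sum()
    s=np.array([x0+np.array(d) for d in([0,0,0],[.008,0,0],[0,.008,0],[0,0,8])],float)
    o=minimize(cost,s[0],method="Nelder-Mead",options=dict(initial_simplex=s,xatol=1e-4,fatol=1e-4))
    return o.x.round(4),round(1-o.fun,3)
E
python3 - <<'E'
from h import *
import pickle
I=dict(fan=(.427,.094,0),stored_fan=(.639,.04,-10),capacitor_a=(.379,-.312,0),stored_capacitor=(.6,-.22,0),tray_fan=(.612,-.014,0),heat_sink=(.359,.27,-8),stored_sink=(.576,.249,-8),tray_sink=(.6,.27,-8),tray_capacitor=(.6,-.28,0))
for i in range(3):
    w,d=pickle.load(open(f"w{i}.pkl","rb"))
    for n,r in d.items():
        for q in r:
            if q["score"]<.4: continue
            x0=I[n]
            if n=="capacitor_a" and q["mask"][:120].any(): x0=(.426,-.061,0)
            print("w",n,fit(w,q["mask"],n,x0))
t=env.grab_frame("top")
for n in ["tray_fan","tray_capacitor","tray_sink","capacitor_a","heat_sink","stored_sink","stored_capacitor","stored_fan"]:
    for q in env.trace(t,n)[:3]:
        c=cv2.moments(q["mask"].astype(np.uint8),True); X=pix2w(t,(c["m10"]/c["m00"],c["m01"]/c["m00"]),.02)
        print("top",n,round(q["score"],2),fit(t,q["mask"],n,(X[0],X[1],I[n][2])))
s=env.read_state();print(s["clock"],np.round(s["joint_positions"],1))
E
```

```text
w capacitor_a (array([ 0.3804, -0.3198, 11.8726]), np.float64(0.878))
w capacitor_a (array([ 0.4239, -0.0653,  2.6841]), np.float64(0.94))
w tray_capacitor (array([ 0.59  , -0.2787, -0.351 ]), np.float64(0.843))
w stored_capacitor (array([ 0.6101, -0.2273,  0.6508]), np.float64(0.962))
w fan (array([ 0.4308,  0.0976, -6.5216]), np.float64(0.817))
w tray_fan (array([ 6.1760e-01, -2.8000e-03, -3.9577e+00]), np.float64(0.902))
w stored_fan (array([  0.6404,   0.0457, -15.1068]), np.float64(0.964))
w heat_sink (array([  0.3601,   0.2751, -10.9685]), np.float64(0.895))
w stored_sink (array([  0.5753,   0.2492, -15.9713]), np.float64(0.829))
top tray_fan 0.8 (array([ 6.1710e-01, -3.4000e-03, -4.0645e+00]), np.float64(0.966))
top tray_fan 0.34 (array([  0.6305,   0.2523, -55.8387]), np.float64(0.146))
top tray_capacitor 0.85 (array([ 0.5904, -0.278 , -0.3907]), np.float64(0.952))
top tray_sink 0.79 (array([ 0.5931,  0.2625, -8.0571]), np.float64(0.902))
top capacitor_a 0.65 (array([ 0.4226, -0.0647,  2.9438]), np.float64(0.907))
top capacitor_a 0.59 (array([ 0.3785, -0.3196,  2.4318]), np.float64(0.907))
top heat_sink 0.97 (array([  0.3602,   0.2762, -12.8635]), np.float64(0.911))
top stored_sink 0.86 (array([  0.576 ,   0.2468, -16.4153]), np.float64(0.919))
top stored_sink 0.28 (array([  0.3598,   0.2754, -17.5806]), np.float64(0.868))
top stored_capacitor 0.51 (array([ 0.608 , -0.2257,  5.8732]), np.float64(0.902))
top stored_fan 0.61 (array([  0.639 ,   0.0455, -15.8436]), np.float64(0.889))
top stored_fan 0.51 (array([ 0.6164, -0.3384, -4.6509]), np.float64(0.13))
9.4333 [ 46.3   6.9  -2.6  -0.  -80.4 133.7]
```

```bash
python3 - <<'E'
s=open("h.py").read()
a=s.index("    if name[:4] in"); b=s.index("    def cost")
s=s[:a]+"    m=cv2.fillConvexPoly(np.zeros(m.shape,np.uint8),cv2.convexHull(max(c,key=cv2.contourArea)),1)>0\n"+s[b:]
s+='''
def look(name,x,y,yaw0,z=.14,png=None):
    env.goto([x,y+.06,z],[180,0,-90]); w=env.grab_frame("wrist")
    if png: cv2.imwrite(png,w["image"])
    best=None
    for q in env.trace(w,name):
        f=fit(w,q["mask"],name,(x,y,yaw0))
        print(name,round(q["score"],2),f)
        if best is None and q["score"]>.4 and f[1]>.8 and np.hypot(f[0][0]-x,f[0][1]-y)<.015: best=f[0]
    return best
def st(m=""):
    s=env.read_state(); print(m,round(s["clock"],2),np.round(s["position"],4),np.round(s["force"],1),round(s["opening"],3),np.round(s["finger_force"],1))
'''
open("h.py","w").write(s)
E
python3 - <<'E'
from h import *
print(look("fan",.431,.097,-5,png="pics/fan.png")); st()
E
```

```text
fan 0.7 (array([ 0.4313,  0.0969, -6.0027]), np.float64(0.939))
[ 0.4313  0.0969 -6.0027]
 12.1 [0.4311 0.1571 0.1401] [-0.5  0.6 -0.3] 1.001 0.0
```

View pics/fan.png

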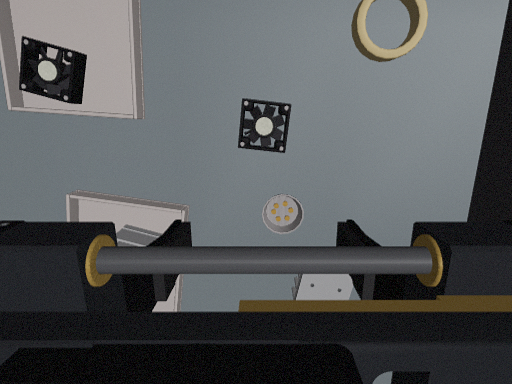

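```bash
cat >> h.py <<'E'
def pick(x,y,a,ztcp,force,up=.16,ap=.09):
    r=[180,0,-90+a]; env.goto([x,y,ap],r); env.move_straight([x,y,ztcp],rate=.12); env.gripper_to(0,force); st("grip")
    env.move_straight([x,y,up],rate=.25); st("lifted")
def place(x,y,a,ztcp,op,up=.16,push=.003,fl=3,ap=.16):
    r=[180,0,-90+a]; env.goto([x,y,ap],r); env.move_straight([x,y,ztcp+.012],rate=.2); env.dwell(.2)
    print("contact",env.move_straight([x,y,ztcp-push],rate=.02,force_limit=fl)); st()
    env.gripper_to(op); env.move_straight([x,y,up],rate=.25); st("done")
E
python3 - <<'E'
from h import *
pick(.4313,.0969,-6,.004,15)
place(.619,-.036,-4,.008,.72)
t=env.grab_frame("top"); cv2.imwrite("pics/t2.png",t["image"][100:260,100:440])
E
```

```text
grip 14.9 [0.4313 0.0969 0.004 ] [0.4 0.6 0. ] 0.006 0.0
lifted 15.68 [0.4302 0.0965 0.1588] [-0.2  0.2  0.4] 0.003 0.0
contact False
 18.54 [ 0.6191 -0.036   0.0051] [-0.4 -0.6  0.8] 0.005 0.0
done 20.52 [ 0.6178 -0.0359  0.1585] [-0.8  0.   0. ] 0.718 0.0
```

View pics/t2.png

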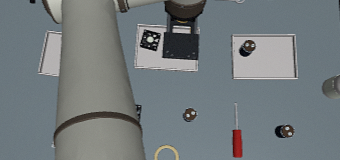

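```bash
python3 - <<'E'
from h import *
print(look("fan",.431,.097,-5,z=.12,png="pics/fan2.png")); st()
E
```

```text
fan 0.75 (array([ 0.4307,  0.0974, -6.3075]), np.float64(0.986))
[ 0.4307  0.0974 -6.3075]
 21.73 [0.432  0.1567 0.12  ] [-0.1 -0.4 -0.1] 0.717 0.0
```

View pics/fan2.png

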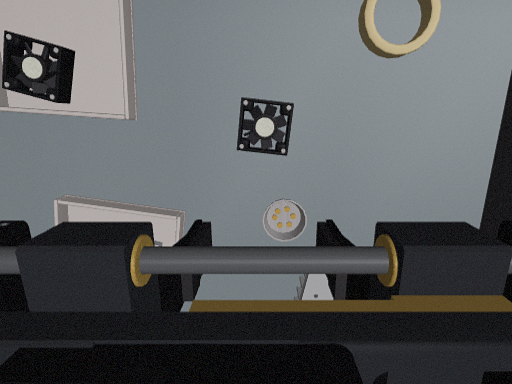

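```bash
python3 - <<'E'
from h import *
x,y,a=.4308,.0972,-6.2
env.goto([x,y,.06],[180,0,-90+a]); env.move_straight([x,y,.012],rate=.15); env.dwell(.2)
print(env.move_straight([x,y,-.016],rate=.02,force_limit=4)); st("touch")
z=env.read_state()["position"][2]
env.move_straight([x,y,z+.003],rate=.03); st("up"); env.gripper_to(0,15); st("grip")
E
```

```text
False
touch 24.38 [ 0.4309  0.0972 -0.0159] [-0.1  0.1 -0.3] 0.721 0.0
up 24.63 [ 0.431   0.0973 -0.0126] [-0.4  0.4  1.2] 0.718 0.0
grip 25.04 [ 0.4308  0.0972 -0.0129] [-0.  -0.5  0.9] 0.575 15.0
```

```bash
python3 - <<'E'
from h import *
x,y=.4308,.0972
env.move_straight([x,y,.06],rate=.25); st("lift")
place(.619,-.036,-4,-.0089,.70,ap=.05,up=.1,fl=2.5)
E
```

```text
lift 25.48 [0.4309 0.0974 0.0607] [-0.3 -0.6 -1.2] 0.572 15.0
contact True
 27.57 [ 0.6188 -0.0361 -0.0089] [ 0.3 -0.   3.2] 0.573 15.0
done 28.71 [ 0.6188 -0.0359  0.1005] [ 0.8  0.7 -0.1] 0.703 0.0
```

```bash
python3 - <<'E'
from h import *
pick(.4232,-.065,0,.012,15,up=.12,ap=.1)
if env.read_state()["opening"]>.3: place(.597,-.279,0,.016,.65,ap=.12,up=.11,fl=2.5)
E
```

```text
grip 30.99 [ 0.4235 -0.065   0.0122] [-0.5  0.4  1.4] 0.382 14.9
lifted 31.57 [ 0.4226 -0.0649  0.1199] [-0.8  1.2 -0.8] 0.387 14.9
contact True
 34.04 [ 0.5972 -0.2791  0.016 ] [ 1.4 -0.1  3.4] 0.387 15.0
done 35.28 [ 0.5972 -0.2789  0.1111] [ 0.  -0.1 -0.6] 0.651 0.0
```

```bash
python3 - <<'E'
from h import *
pick(.3796,-.3197,0,.012,15,up=.12,ap=.1)
if env.read_state()["opening"]>.3: place(.597,-.331,0,.016,.65,ap=.12,up=.11,fl=2.5)
f=look("heat_sink",.360,.2755,-11,z=.14,png="pics/hs.png")
env.gripper_to(.85)
g=look("stored_sink",.5755,.248,-16,z=.14,png="pics/ss.png"); st()
h=np.hstack([cv2.imread("pics/hs.png")[:240],cv2.imread("pics/ss.png")[:240]])
t=env.grab_frame("top")["image"][100:260,120:440]
cv2.imwrite("pics/both.png",np.vstack([cv2.resize(h,(800,188)),cv2.resize(t,(800,400))]))
E
```

```text
grip 37.6 [ 0.3798 -0.3198  0.0124] [0.5 0.7 2.7] 0.386 15.0
lifted 38.18 [ 0.3791 -0.3193  0.1199] [-0.4  0.3 -1. ] 0.386 15.0
contact True
 40.44 [ 0.5968 -0.3309  0.0164] [-0.2  0.9  2.9] 0.386 15.0
done 41.68 [ 0.5972 -0.3309  0.1112] [-0.5  0.2  0.7] 0.651 0.0
heat_sink 0.8 (array([  0.3607,   0.2754, -11.5317]), np.float64(0.989))
stored_sink 0.83 (array([  0.5777,   0.2466, -15.7714]), np.float64(0.95))
 45.91 [0.5741 0.3087 0.1405] [-0.2 -0.7  0. ] 0.85 0.0
```

View pics/both.png

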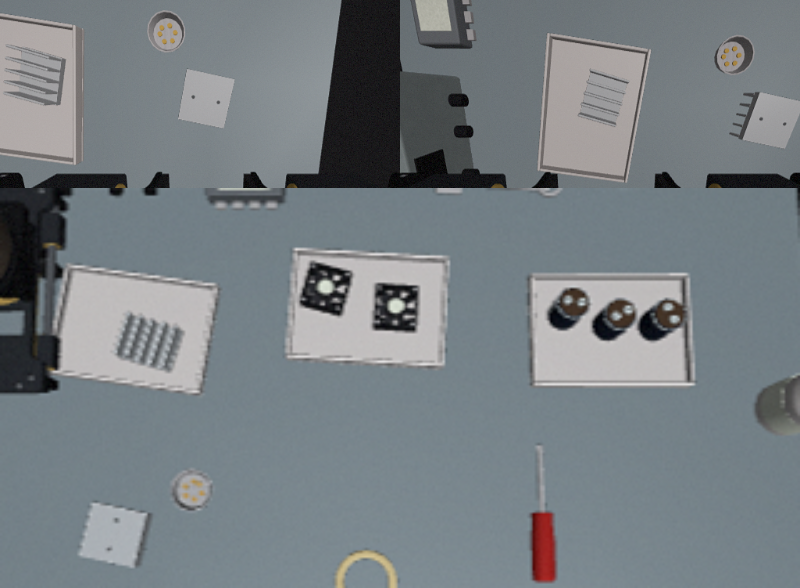

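```bash
python3 - <<'E'
from h import *
pick(.3605,.2754,-11.6,.004,30,up=.1,ap=.07)
if env.read_state()["opening"]>.5:
    x,y,a=.5787,.2534,-16
    env.goto([x,y,.1],[180,0,-90+a]); env.move_straight([x,y,.052],rate=.15); env.dwell(.2); st("above")
    s=env.grab_frame("scene"); cv2.imwrite("pics/nest0.png",cv2.resize(s["image"][200:330,260:420],None,fx=4,fy=4))
    print(env.move_straight([x,y,.015],rate=.025,force_limit=3)); st("down")
    s=env.grab_frame("scene"); cv2.imwrite("pics/nest1.png",cv2.resize(s["image"][200:330,260:420],None,fx=4,fy=4))
E
```

```text
grip 48.0 [0.3608 0.2758 0.0046] [-0.9  0.4  4.2] 0.684 30.0
lifted 48.53 [0.3599 0.275  0.0999] [-0.7 -1.  -1.9] 0.683 30.0
above 50.08 [0.5793 0.2541 0.0536] [ 0.7 -0.5 -1.7] 0.681 30.0
True
down 51.33 [0.5786 0.2533 0.0187] [-0.8 -0.7  4.5] 0.681 30.0
```

View pics/nest1.png

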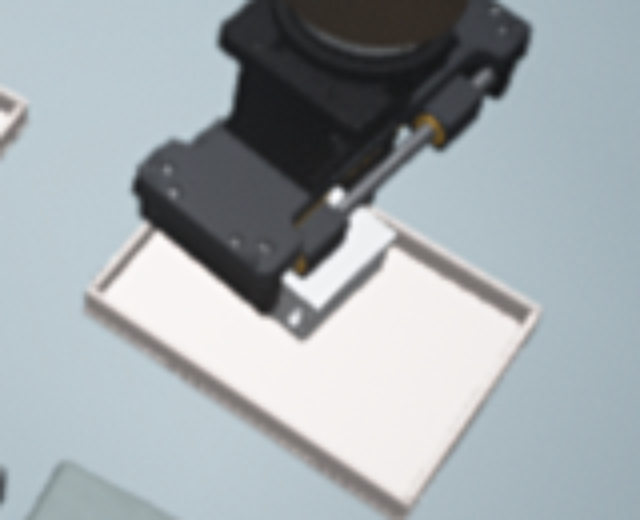

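The gripper is at (300,200). The sink's plate at (340,260) sits low over the stored one. Contact came at 18.7 mm against 18.6 mm expected, so it is fully home and I can release it.

```bash
python3 - <<'E'
from h import *
x,y=env.read_state()["position"][:2]
env.gripper_to(.82); env.move_straight([x,y,.15],rate=.2); env.goto([.42,.1,.25],[180,0,-90]); st("clear")
s=env.grab_frame("scene")["image"]
a=cv2.resize(s[210:340,260:420],(400,300)); b=cv2.resize(s[130:280,70:270],(400,300))
cv2.imwrite("pics/fin.png",np.hstack([a,b]))
E
```

```text
clear 53.72 [0.4205 0.1005 0.2493] [-0.3  0.2  0.3] 0.822 0.0
```

View pics/fin.png

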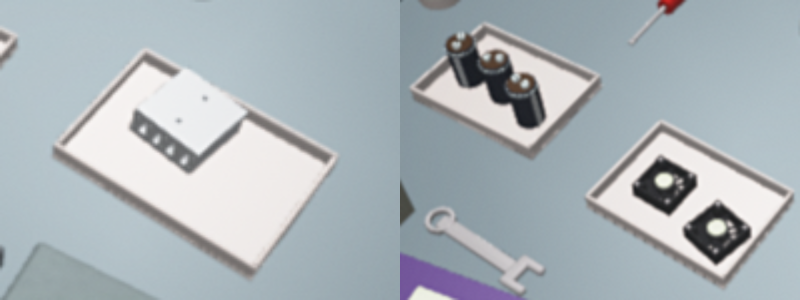

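The picture shows the sinks nested level at (190,120), three capacitors upright at (490,75), and both fans flat at (690,205).

```bash
python3 -c "
from h import *
print(env.close_job())"
```

```text
the job is handed in; nothing more can be done
None
```

The job is handed in at about 54 s of the 93 s allowed: the fan lies flat beside the stored fan, both capacitors stand upright beside theirs, and the heat sink is nested fully home; the first fan grasp closed above the fan without moving it and was redone lower.

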